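# Wind down the wing screw of a sample-jar lid clamp by fingertip strokes

### The job

The white-lidded sample jar stands in the lid clamp under a loose wing screw. Push the screw's wings round with a fingertip, stroke after stroke, clockwise seen from above, until the screw is fully home against its stop with its pad pressing on the lid, then take the hand away. Do not pinch or strain the screw, and leave the jars and other things where they are, none of them lifted.

Things in the scene. Friction and masses are not known exactly. Their poses are not given: they have to be found in the camera images.
- clamp: lid clamp, fixed. Origin: table level on the screw axis; z up. Base 112 x 120 x 12 mm; upright back plate 70 mm wide (along y), near face at x = +40 mm, 10 mm thick, top 180 mm above the table; an arm from it (30 mm wide, top at 120 mm) carries the upright screw. The wings are open all round except towards +x: a finger barely fits between wings and back plate.
- screw (a joint): angle of the screw, rad, growing clockwise seen from above (goes down 6 mm a turn; needs about 0.04 N m, stays where left). At 0 the yellow wing points along the clamp's +x. Starts between 4 and 10; pad meets the lid at about 15.7; firm stop (fully home) at 16.0. The wings sit on the screw by a springy hub, 0.3 N m per rad: they lead by about 0.15 rad when pushed, and give at the stop.
- wing_tip (a point): top of the yellow wing near its tip, 30.5 mm from the screw axis; the red wing is just opposite. Hub to tip gives the wings' direction.
- spindle: the screw's spindle and round rubber pad, dia 30 mm, which moves down with the screw without turning; origin: middle of the pad's underside. The screw's wings ride on it: 55 to 79 mm above this origin.
- sample_jar: closed white sample jar with a white lid, dia 73 mm, 62 mm tall, loose, standing on the clamp's base between low ledges; origin centre of underside; top of the lid 74 mm above the table.
- wing_hub (a point): top centre of the screw's dark hub (dia 20 mm, 24 mm tall), on the screw axis, 150 to 165 mm above the table, sinking as it turns. Two upright wings, one yellow, one red, stand out on opposite sides, 8 mm thick (11 mm near the tip), reaching 36 mm from the axis, from 22 mm below this point to 2 mm above it. Home, the wings clear the arm by about 7 mm.
- spare_jar_blue: spare closed sample jar, white, dia 68 mm, blue lid dia 73 mm, 62 mm tall, loose; origin centre of underside
- spare_jar_green: the same spare jar with a green lid, loose; origin centre of underside
- marker: marker pen lying flat, about 130 mm long, 16 mm high, black with blue cap, loose; origin near its middle, underside
- scraper: orange-handled scraper lying flat, 200 mm long, loose; origin on its underside
- tape_roll: yellow roll of tape lying flat, dia 80 mm, 22 mm high, loose; origin centre of underside
- loupe: small magnifier standing up, black barrel with metal top, dia 38 mm, 42 mm tall, loose; origin centre of underside
Not all that is in view belongs to the job. Leave any pink look-alike of the sample_jar alone. Leave any green look-alike of the clamp alone.

How it is judged:
On the way:
1. the screw has been turned down until the pad presses on the lid (contact force between spindle and sample_jar above 1 N), for 0.1 s.
At the end, for the whole second after the job is handed in: The wing screw is home (joint value above 15.75, at rest), its pad presses on the sample jar's lid with more than 5 N, the jar stands upright in the clamp within 10 mm of the screw axis, and the other loose things are within 30 mm of where they were (value of joint screw above 15.75 rad and velocity of joint screw below 0.1 rad/s and contact force between spindle and sample_jar above 5 N and horizontal distance between sample_jar and clamp below 0.01 m and angle between sample_jar's own z axis and vertical below 0.06 rad and linear speed of sample_jar below 0.02 m/s and distance of each of spare_jar_blue, spare_jar_green, marker, scraper, tape_roll, loupe from where it was at the start of the episode below 0.03 m); the robot touches nothing.
It fails at once if the wing screw pinched or strained (over 38 N of finger force on it) (contact force between the fingers and spindle above 38 N).
It fails at once if the sample jar lifted or pushed out of its place (height (world z) of sample_jar above 0.027 m or distance of sample_jar from where it was at the start of the episode above 0.012 m or angle between sample_jar's own z axis and vertical above 0.2 rad).
It fails at once if one of the other loose things lifted (over 15 mm) or shoved away (over 30 mm) (distance of any of spare_jar_blue, spare_jar_green, marker, scraper, tape_roll, loupe from where it was at the start of the episode above 0.03 m or height (world z) of any of spare_jar_blue, spare_jar_green, marker, scraper, tape_roll, loupe above 0.015 m).
It also fails if it takes over 72 s, if anything falls off the work surface, if the arm or the gripper's body presses on something with over 40 N, if the wrist force passes 120 N, or if a joint passes its speed limit or range.

### The arm

A 6-joint arm with a two-finger parallel gripper is mounted at the origin on the work surface. World frame = base frame: x ahead of the robot, y to its left, z up, the work surface at z = 0. Lengths are in m, angles in rad, forces in N, time in s.
With the tool pointing down it reaches from about 0.225 to 0.875 m from the base axis. Payload 3.4 kg.
Tool frame: the origin (TCP) lies midway between the tips of the shut fingers; the grasp point (between the pads) lies 19 mm behind it (manip.grasp_offset is the distance from the TCP to the grasp point, in m); x points along the fingers, y is the direction in which the jaws open and shut, and the axes are right-handed (so a half turn about x gives the same grasp; the last joint's range is limited). The gripper opens to 85 mm and grips with 20 to 120 N. Pads are 22 mm wide; open, the fingers measure 114 mm over their backs; the gripper's body (76 mm by 85 mm) begins 54 mm behind the grasp point. The pads swing forward as they close: fully open they stand 13 mm farther back than shut.
Start: joints at [1.165, 0.276, 1.505, -0, 1.361, -0.121], TCP at [0.162, 0.552, 0.231] pointing down, gripper open.
Joint ranges: [-2.89, 2.89], [-0.75, 2.08], [0.22, 2.7], [-1.18, 4.32], [0.11, 2.71], [-2.7, 2.7]. Speed limits (rad/s): [2.57, 2.57, 3.14, 3.14, 3.14, 3.14].

### API

Orientations are given as a unit quaternion [w, x, y, z].
In Python, from rig import manip gives the robot as it stands.
- The arm moves only by the shell command python3 -m creep 'ROWS' [OPENING] [FORCE]. ROWS is a JSON object of lists of equal length, an entry for each row: "delta_pos": the shift along the tool's x, y, z in cm, a list of three; "dr": the turn, a rotation vector about the tool's x, y, z in rad, a list of three. In form: {"delta_pos": [[dx, dy, dz], ...], "dr": [[rx, ry, rz], ...]}. A call has 1 to 10 rows; each row is the pose to reach, as a shift and turn from the pose commanded when the call began, along the tool's axes at that moment; what a row does not reach only later rows make up. A row lasts 1/10 s, in which the tool goes at most 50 mm and 8.59 degrees, less where a joint would pass 70% of its speed; a pose out of reach is approached as far as the arm can. A call with a gripper value outside its range is refused whole. OPENING is the opening, from -1 (shut) to 1 (fully open), set as the call begins (- or left out, the last holds). The fingers move at their own pace and stop on an object; FORCE is the grip in N (left out, the last holds). Time passes only in rows, so rows that repeat a pose let the fingers close. It gives the time, the measured TCP pose, the force and the opening at its end, in the units of the state.
- manip.get_state(): the state, without advancing time (a new reading comes with each control period).
- manip.get_image(name): name is "side" or "top" or "wrist"; returns a dict with "pixels" (400x640x3 uint8, blue, green, red), "depth" (400x640 float32, m along the optical axis (not along the pixel's ray), 0 where there is no reading), "intrinsics" (3x3 intrinsics, pixels), "rvec" (rotation vector, rad) and "tvec" (3), from world to camera coordinates, as OpenCV has them. Camera axes: x right, y down, z forward; pixel columns grow to the right and rows downward; lengths in m; the calibration is good to about 2 mm. A picture is of the moment at which its call begins.
- manip.sign_off(): hands the job in, once; it reports no verdict.
The state is a dict: "clock": time; "qpos": joint angles; "qd": joint speeds; "effort": joint torques, N m; "position": TCP position; "ee_rot": TCP orientation; "contact_force": force on the tool from outside, world axes, zero at the start; "moment": the same for the moment, N m; "width": finger opening in m.
Only numpy, scipy, OpenCV 4.12 (cv2) and the standard library are available. Lean on these libraries where they do the work, as an engineer would, in place of code of your own. Each camera call takes 0.05 s, during which the arm holds its last target. There are 200 camera calls.

## Working session

There is one attempt and no reset: what is moved stays moved. The work goes in short steps, Python scripts to look and compute and a shell command to move; the robot and the scene stay as the last step left them, time stands still between calls to the robot, and variables do not carry over. Pictures are saved under pics/ and viewed, about 8 in all and at most 12, crops included, and the job is handed in when it is done.

```bash
ls; mkdir -p pics; cat > h.py <<'E'
import numpy as np, cv2
from rig import manip
def grab(n):
    d=manip.get_image(n); np.savez(''+n+'.npz',**d); return d
def world(d,u,v,z=None):
    K=d['intrinsics'];R,_=cv2.Rodrigues(d['rvec']);t=np.ravel(d['tvec'])
    r=np.linalg.inv(K)@[u,v,1.]
    c=-R.T@t; w=R.T@r
    if z is None:
        p=d['depth'][int(v),int(u)]; return c+w*p
    return c+w*(z-c[2])/w[2]
def proj(d,P):
    return cv2.projectPoints(np.array(P,float).reshape(-1,1,3),d['rvec'],d['tvec'],d['intrinsics'],None)[0].reshape(-1,2)
E
python3 - <<'E'
from h import *
s=manip.get_state();print(s)
a=grab('top')['pixels'];b=grab('side')['pixels']
cv2.imwrite('pics/top.png',a);cv2.imwrite('pics/side.png',b)
E
```

```text
pics
{'clock': 0.0, 'qpos': array([ 1.16502278e+00,  2.76604098e-01,  1.50613992e+00, -7.09233415e-06,
        1.36070197e+00, -1.20965426e-01]), 'qd': array([ 0.00045086,  0.00088888, -0.00096269,  0.00146529,  0.00066798,
        0.00351606]), 'effort': array([-9.81213743e-04, -4.16782308e+01, -2.45804322e+01, -4.37184708e-04,
        1.11668551e-02,  1.93038971e-06]), 'position': array([0.16133651, 0.5513471 , 0.23043182]), 'ee_rot': array([ 0.69978077,  0.09972103,  0.7001172 , -0.10098763]), 'contact_force': array([-0.16446996, -0.01027943, -0.24956718]), 'moment': array([ 0.03913386,  0.01713285, -0.01331885]), 'width': 0.08538929570148213}
```

View pics/top.png

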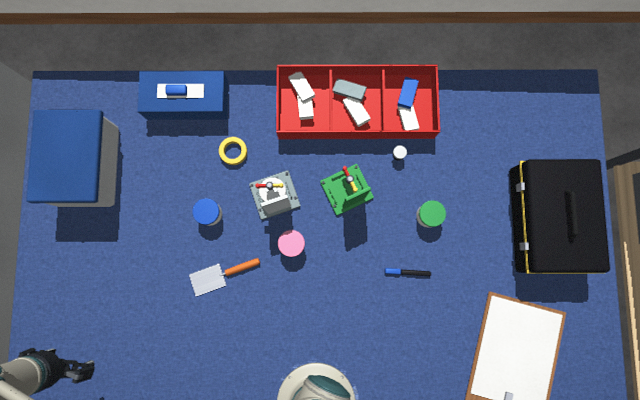

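View pics/side.png

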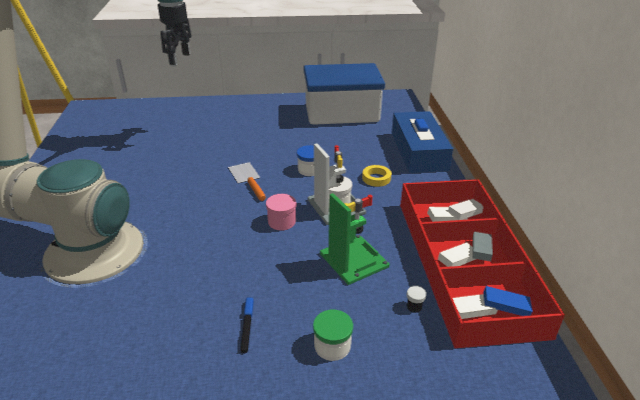

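The top view shows two candidates: a grey-white clamp at (272,190) with a white lid under its screw, and a green look-alike at (347,190). A pink jar is at (291,243). I'm choosing the grey-white clamp and will check it in a close crop.

```bash
python3 - <<'E'
from h import *
a=dict(np.load('top.npz'));b=dict(np.load('side.npz'))
c=cv2.resize(a['pixels'][155:235,230:320],None,fx=6,fy=6,interpolation=cv2.INTER_CUBIC)
d=cv2.resize(b['pixels'][135:225,300:365],None,fx=5,fy=5,interpolation=cv2.INTER_CUBIC)
o=np.zeros((480,540+325,3),np.uint8);o[:,:540]=c;o[:450,540:]=d
cv2.imwrite('pics/crop.png',cv2.resize(o,None,fx=.92,fy=.92))
for n,px,z in [('hub',(270,185),.16),('y',(281,186),.162),('r',(258,185),.162)]:
    print(n,world(a,*px,z),world(a,*px))
for x in (a,b): 
    R,_=cv2.Rodrigues(x['rvec']);print(-R.T@x['tvec'].ravel(),R[2])
# label colour masks
for nm,x,(r0,r1,c0,c1) in (('top',a,(170,200,250,300)),('side',b,(140,185,325,350))):
    h=cv2.cvtColor(x['pixels'],cv2.COLOR_BGR2HSV)[r0:r1,c0:c1]
    for cn,lo,hi in(('yel',18,35),('red',0,8)):
        m=(h[...,0]>=lo)&(h[...,0]<=hi)&(h[...,1]>130)&(h[...,2]>90)
        v,u=np.nonzero(m);print(nm,cn,len(u),u.mean()+c0,v.mean()+r0,u.min()+c0,u.max()+c0,v.min()+r0,v.max()+r0)
E
```

```text
hub [0.57440724 0.11623303 0.16      ] [0.57397007 0.11598337 0.16250956]
y [0.57137708 0.08785297 0.162     ] [0.57147012 0.0878943  0.16145911]
r [0.57415138 0.14675395 0.162     ] [0.57395214 0.14661147 0.16314321]
[ 0.36124593 -0.00549945  1.38362726] [ 1.44221882e-01 -9.20174877e-04 -9.89544947e-01]
[ 0.42575081 -0.95129708  0.79022421] [ 0.09525007  0.81602396 -0.57011606]
top yel 25 277.8 185.2 273 282 184 186
top red 30 260.23333333333335 185.03333333333333 256 265 184 187
side yel 49 339.2040816326531 160.57142857142858 337 341 155 166
side red 15 336.0 148.0 335 337 146 150
```

View pics/crop.png

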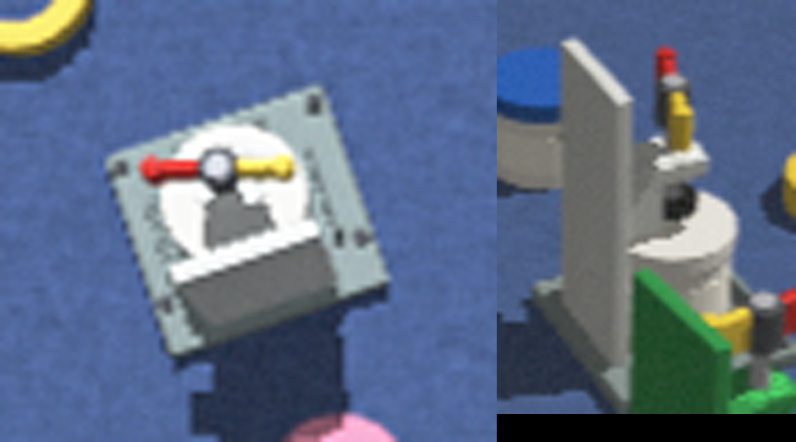

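The crop confirms the choice: a white-lidded jar under the grey clamp, with the hub at about top px (269.5,185.3). Red points to image left and yellow to the right, and the back plate is on the robot side. My plan is to straddle the hub with the fingers about 30 mm apart and turn the wrist about the screw axis, so a fingertip pushes each wing.

```bash
cat > nav.py <<'E'
from h import *
from scipy.spatial.transform import Rotation as Rn
def rep(target=None):
    s=manip.get_state();q=s['ee_rot'];R=Rn.from_quat([q[1],q[2],q[3],q[0]]).as_matrix()
    yaw=np.degrees(np.arctan2(R[1,1],R[0,1]))
    print('t',s['clock'].round(2) if hasattr(s['clock'],'round') else s['clock'],'p',s['position'].round(4),'q',s['qpos'].round(3),'xax',R[:,0].round(3),'jawyaw %.1f'%yaw,'F',s['contact_force'].round(2),'M',s['moment'].round(3),'w',round(s['width'],4))
    if target is not None: print('delta cm',(R.T@(np.array(target)-s['position'])*100).round(2))
    return s,R
E
python3 - <<'E'
from nav import *
rep([.574,.1175,.215])
a=dict(np.load('top.npz'))
e=[world(a,261.2,203.9,.18),world(a,287.6,195.8,.18)];d=e[1]-e[0];print(e,np.hypot(*d[:2]))
nrm=np.array([-(-d[1]),-d[0]])  
n=np.array([d[1],-d[0]]);n/=np.linalg.norm(n);print('clamp +x',n,np.degrees(np.arctan2(n[1],n[0])))
m=(e[0]+e[1])/2;print('axis from plate near face? mid edge',m, 'hub est',m[:2]-n*.040)
y=world(a,281,185.3,.162);r=world(a,257.5,185.2,.162);print(y,r,np.degrees(np.arctan2(*(y-r)[1::-1])))
E
```

```text
t 0.1 p [0.1614 0.5514 0.2305] q [ 1.165  0.277  1.506  0.     1.361 -0.121] xax [-0.001 -0.002 -1.   ] jawyaw 73.7 F [-0.44  0.2   0.1 ] M [-0.005 -0.022 -0.005] w 0.0854
delta cm [  1.59 -30.04  51.79]
[array([0.5228917 , 0.13577511, 0.18      ]), array([0.54323751, 0.0696862 , 0.18      ])] 0.06914981484225313
clamp +x [-0.95573523 -0.2942281 ] -162.8887432150343
axis from plate near face? mid edge [0.53306461 0.10273066 0.18      ] hub est [0.57129401 0.11449978]
[0.57319476 0.08786735 0.162     ] [0.57363573 0.14802618 0.162     ] -90.41997564236684
```

```bash
python3 -m creep '{"delta_pos":[[0.1,-3,5.2],[0.3,-6,10.4],[0.5,-9,15.5],[0.6,-12,20.7],[0.8,-15,25.9],[1,-18,31],[1.1,-21,36.2],[1.3,-24,41.4],[1.4,-27,46.6],[1.6,-30,51.8]],"dr":[[-0.1,0,0],[-0.2,0,0],[-0.3,0,0],[-0.4,0,0],[-0.5,0,0],[-0.6,0,0],[-0.7,0,0],[-0.8,0,0],[-0.9,0,0],[-1.0,0,0]]}' -0.3 20
python3 - <<'E'
from nav import *
rep([.5735,.117,.215])
E
```

```text
clock: 1.1
position: [0.5071, 0.1881, 0.2177]
ee_rot: [0.662, -0.249, 0.662, 0.249]
contact_force: [0.5, 0.9, -0.1]
width: 0.03
t 1.1 p [0.5071 0.1881 0.2177] q [ 0.226  0.233  1.6    0.     1.309 -2.064] xax [-0.  0. -1.] jawyaw 131.2 F [ 0.47  0.94 -0.07] M [ 0.043  0.012 -0.012] w 0.03
delta cm [ 0.27 -9.72  0.32]
```

```bash
python3 -m creep '{"delta_pos":[[0,-2,0.1],[0.1,-4,0.1],[0.1,-6,0.2],[0.2,-8,0.3],[0.25,-9.7,0.3],[0.25,-9.7,0.3],[0.25,-9.7,0.3]],"dr":[[-0.06,0,0],[-0.12,0,0],[-0.2,0,0],[-0.28,0,0],[-0.36,0,0],[-0.36,0,0],[-0.36,0,0]]}'
python3 - <<'E'
from nav import *
s,R=rep([.5735,.117,.15])
w=grab('wrist');b=grab('side');a=grab('top')
c=cv2.resize(b['pixels'][95:215,290:370],None,fx=4.5,fy=4.5,interpolation=cv2.INTER_CUBIC)[:,:360]
o=np.zeros((540,780,3),np.uint8);o[:, :360]=c
o[:262,360:]=cv2.resize(w['pixels'],(420,262));o[262:262+260,360:750]=cv2.resize(a['pixels'][160:220,235:325],(390,260),interpolation=cv2.INTER_CUBIC)
cv2.imwrite('pics/h1.png',o)
for P in ([.5735,.117,.161],[.5735,.0865,.163],[.5735,.1475,.163]): print(proj(w,P))
E
```

```text
clock: 1.8
position: [0.5715, 0.1188, 0.215]
ee_rot: [0.607, -0.361, 0.608, 0.362]
contact_force: [-0.6, -0.0, 0.5]
width: 0.0298
t 1.8 p [0.5715 0.1188 0.215 ] q [ 8.500e-02  2.990e-01  1.512e+00  1.000e-03  1.332e+00 -2.559e+00] xax [-0.002  0.001 -1.   ] jawyaw 151.5 F [-0.63 -0.01  0.53] M [ 0.028 -0.011 -0.005] w 0.0298
delta cm [ 6.5  -0.27 -0.06]
[[316.89589137 214.52638776]]
[[295.05962253 178.34994107]]
[[337.06559921 250.011224  ]]
```

View pics/h1.png

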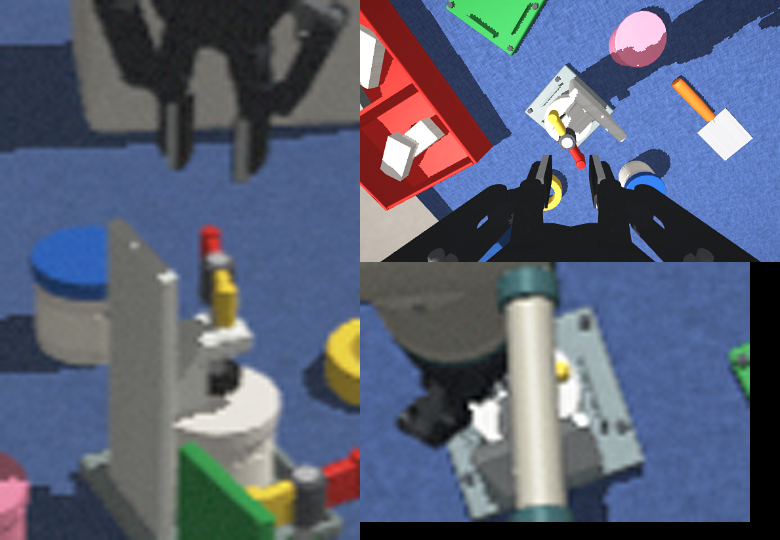

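The wrist view puts the hub at about px (315.5,215) against a predicted (317,214.5), so the axis estimate is good to about 1 mm. The wings lie about 60° to the jaw line, so I'm descending beside them.

```bash
python3 -m creep '{"delta_pos":[[0,-0.25,-0.05],[1,-0.27,-0.06],[2.5,-0.27,-0.06],[4,-0.27,-0.06],[5,-0.27,-0.06],[6,-0.27,-0.06],[7,-0.27,-0.06],[7,-0.27,-0.06]],"dr":[[0,0,0],[0,0,0],[0,0,0],[0,0,0],[0,0,0],[0,0,0],[0,0,0],[0,0,0]]}'
python3 - <<'E'
from nav import *
rep([.5735,.117,.145])
w=grab('wrist');b=grab('side')
c=cv2.resize(b['pixels'][115:195,300:380],(400,400),interpolation=cv2.INTER_CUBIC)
o=np.hstack([c,cv2.resize(w['pixels'][120:320,215:415],(400,400))])
cv2.imwrite('pics/h2.png',o)
E
```

```text
clock: 2.75
position: [0.5732, 0.1167, 0.1439]
ee_rot: [0.606, -0.362, 0.608, 0.363]
contact_force: [-1.4, 0.1, 1.2]
width: 0.0301
t 2.75 p [0.5732 0.1167 0.1439] q [ 0.082  0.352  1.618  0.     1.174 -2.564] xax [-0.003 -0.    -1.   ] jawyaw 151.6 F [-1.39  0.12  1.24] M [ 0.032  0.009 -0.002] w 0.0301
delta cm [-0.11 -0.01  0.04]
```

View pics/h2.png

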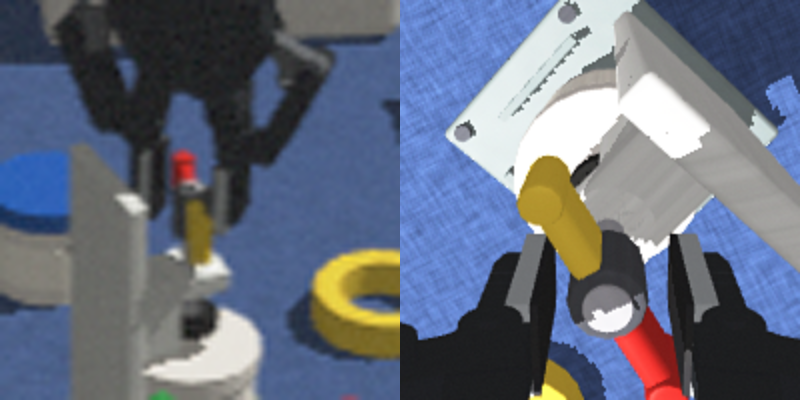

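Both fingertips straddle the hub, clear of the wings and the plate. I'm starting the stroke, turning positive about tool x (clockwise from above).

```bash
python3 -m creep '{"delta_pos":[[0,0,0.04],[0,0,0.04],[0,0,0.04],[0.02,0,0.04],[0.04,0,0.04],[0.06,0,0.04],[0.08,0,0.04],[0.1,0,0.04],[0.12,0,0.04],[0.12,0,0.04]],"dr":[[0.12,0,0],[0.24,0,0],[0.36,0,0],[0.48,0,0],[0.6,0,0],[0.72,0,0],[0.84,0,0],[0.96,0,0],[1.1,0,0],[1.2,0,0]]}'
python3 -c "
from nav import *
rep([.5735,.117,.143])"
python3 -m creep '{"delta_pos":[[0.01,0,0],[0.02,0,0],[0.03,0,0],[0.04,0,0],[0.05,0,0],[0.06,0,0]],"dr":[[0.12,0,0],[0.24,0,0],[0.36,0,0],[0.48,0,0],[0.6,0,0],[0.7,0,0]]}'
python3 - <<'E'
from nav import *
rep([.5735,.117,.142])
w=grab('wrist');b=grab('side')
c=cv2.resize(b['pixels'][115:195,300:380],(400,400),interpolation=cv2.INTER_CUBIC)
o=np.hstack([c,cv2.resize(w['pixels'][120:320,215:415],(400,400))])
cv2.imwrite('pics/h3.png',o)
E
```

```text
clock: 3.85
position: [0.5746, 0.1176, 0.1454]
ee_rot: [0.706, 0.046, 0.705, -0.045]
contact_force: [-0.5, 1.6, 0.8]
width: 0.0298
t 3.85 p [0.5746 0.1176 0.1454] q [ 8.300e-02  3.510e-01  1.616e+00  1.000e-03  1.173e+00 -1.359e+00] xax [ 0.001  0.001 -1.   ] jawyaw 82.6 F [-0.47  1.63  0.83] M [0.156 0.178 0.024] w 0.0298
delta cm [ 0.24 -0.07 -0.1 ]
clock: 4.45
position: [0.5745, 0.118, 0.1447]
ee_rot: [0.647, 0.286, 0.647, -0.284]
contact_force: [-1.5, 2.9, 0.1]
width: 0.0301
t 4.45 p [0.5745 0.118  0.1447] q [ 0.083  0.352  1.617  0.002  1.172 -0.659] xax [ 0.001  0.002 -1.   ] jawyaw 42.5 F [-1.48  2.91  0.1 ] M [0.301 0.144 0.037] w 0.0301
delta cm [ 0.27 -0.14  0.01]
```

View pics/h3.png

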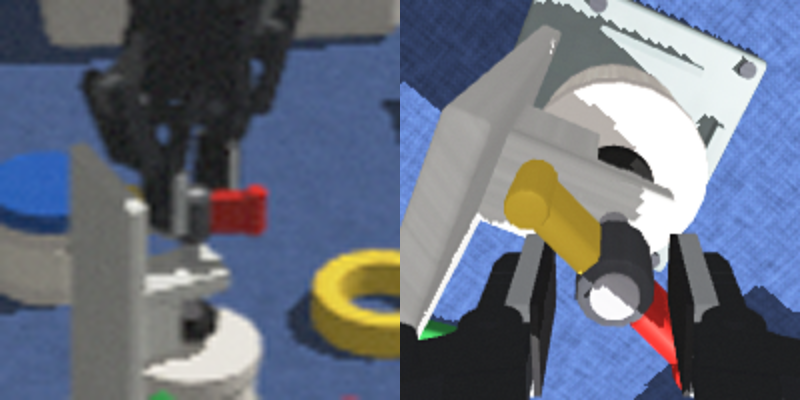

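The wings follow: they have turned about 95°, with yellow now about 50° ahead of the jaw line and red out beyond the arm. Forces are small. I'm easing past the back plate with force checks.

```bash
python3 -m creep '{"delta_pos":[[0.02,-0.1,0],[0.04,-0.1,0],[0.06,-0.1,0]],"dr":[[0.1,0,0],[0.2,0,0],[0.3,0,0]]}'
python3 -m creep '{"delta_pos":[[0.01,0,0],[0.02,0,0],[0.02,0,0]],"dr":[[0.1,0,0],[0.2,0,0],[0.3,0,0]]}'
python3 - <<'E'
from nav import *
rep([.5735,.117,.142])
w=grab('wrist');b=grab('side')
c=cv2.resize(b['pixels'][115:195,300:380],(400,400),interpolation=cv2.INTER_CUBIC)
o=np.hstack([c,cv2.resize(w['pixels'][120:320,215:415],(400,400))])
cv2.imwrite('pics/h4.png',o)
E
```

```text
clock: 4.85
position: [0.5745, 0.1173, 0.1441]
ee_rot: [0.598, 0.379, 0.597, -0.377]
contact_force: [-0.5, 2.7, 0.5]
width: 0.0301
clock: 5.15
position: [0.5745, 0.1174, 0.1438]
ee_rot: [0.535, 0.464, 0.534, -0.462]
contact_force: [0.3, 3.4, 0.9]
width: 0.0298
t 5.15 p [0.5745 0.1174 0.1438] q [ 0.082  0.352  1.619  0.002  1.168 -0.063] xax [ 0.003  0.002 -1.   ] jawyaw 8.3 F [0.31 3.38 0.86] M [ 0.513 -0.028  0.065] w 0.0298
delta cm [ 0.17 -0.11  0.02]
```

View pics/h4.png

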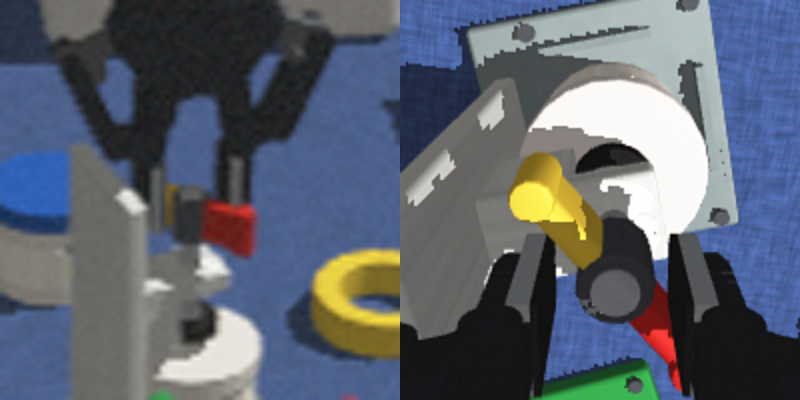

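The fingers passed the plate line with forces at about 3 N. Continuing the same stroke towards the joint-6 limit.

```bash
python3 -m creep '{"delta_pos":[[0.02,0,0],[0.04,0,0],[0.06,0,0],[0.07,0,0],[0.08,0,0],[0.1,0,0],[0.12,0,0],[0.13,0,0],[0.14,0,0],[0.15,0,0]],"dr":[[0.13,0,0],[0.26,0,0],[0.39,0,0],[0.52,0,0],[0.65,0,0],[0.78,0,0],[0.91,0,0],[1.04,0,0],[1.17,0,0],[1.3,0,0]]}'
python3 -m creep '{"delta_pos":[[0.02,0,0],[0.04,0,0],[0.06,0,0],[0.07,0,0],[0.08,0,0],[0.1,0,0],[0.11,0,0],[0.12,0,0],[0.12,0,0]],"dr":[[0.14,0,0],[0.28,0,0],[0.42,0,0],[0.56,0,0],[0.7,0,0],[0.84,0,0],[0.98,0,0],[1.12,0,0],[1.2,0,0]]}'
python3 - <<'E'
from nav import *
rep([.5735,.117,.16])
w=grab('wrist')
h=cv2.cvtColor(w['pixels'],cv2.COLOR_BGR2HSV)[120:320,215:415]
for n,lo,hi in(('yel',18,35),('red',0,6)):
    m=(h[...,0]>=lo)&(h[...,0]<=hi)&(h[...,1]>130)&(h[...,2]>60);v,u=np.nonzero(m);print(n,len(u),u.mean()+215,v.mean()+120)
E
```

```text
clock: 6.25
position: [0.5746, 0.1166, 0.142]
ee_rot: [0.146, 0.693, 0.146, -0.691]
contact_force: [0.9, 2.4, 0.6]
width: 0.0301
clock: 7.15
position: [0.574, 0.1171, 0.1407]
ee_rot: [-0.271, 0.654, -0.269, -0.653]
contact_force: [-1.0, 2.9, 1.8]
width: 0.0301
t 7.15 p [0.574  0.1171 0.1407] q [8.200e-02 3.540e-01 1.624e+00 1.000e-03 1.162e+00 2.436e+00] xax [ 0.001  0.001 -1.   ] jawyaw -134.9 F [-0.96  2.85  1.84] M [0.458 0.042 0.02 ] w 0.0301
delta cm [-1.93  0.04  0.03]
yel 1543 288.08878807517823 225.78742709008424
red 753 342.8698539176627 289.4249667994688
```

First stroke done: the wings have turned about 275°, leaving about 355°. I'm backing off a little, lifting, turning back about 220°, and re-entering in the next gap.

```bash
python3 -m creep '{"delta_pos":[[0,0,0],[0,0,0],[-0.5,0,0],[-1.5,0,0],[-3,0,0],[-3.2,0,0],[-3.2,0,0],[-3.2,0,0],[-3.2,0,0],[-3.2,0,0]],"dr":[[-0.12,0,0],[-0.24,0,0],[-0.34,0,0],[-0.34,0,0],[-0.34,0,0],[-0.44,0,0],[-0.58,0,0],[-0.72,0,0],[-0.86,0,0],[-1,0,0]]}'
python3 -m creep '{"delta_pos":[[0,0,0],[0,0,0],[0,0,0],[0,0,0],[0,0,0],[0,0,0],[0,0,0],[0,0,0],[0,0,0],[0,0,0]],"dr":[[-0.14,0,0],[-0.28,0,0],[-0.42,0,0],[-0.56,0,0],[-0.7,0,0],[-0.84,0,0],[-0.98,0,0],[-1.12,0,0],[-1.26,0,0],[-1.4,0,0]]}'
python3 -m creep '{"delta_pos":[[0,0,0],[0,0,0],[0,0,0],[0,0,0],[0,0,0],[0,0,0],[0,0,0],[0,0,0],[0,0,0],[0,0,0]],"dr":[[-0.14,0,0],[-0.28,0,0],[-0.42,0,0],[-0.56,0,0],[-0.7,0,0],[-0.84,0,0],[-0.98,0,0],[-1.12,0,0],[-1.26,0,0],[-1.4,0,0]]}'
python3 - <<'E'
from nav import *
rep([.5735,.117,.14])
w=grab('wrist');b=grab('side')
c=cv2.resize(b['pixels'][115:195,300:380],(400,400),interpolation=cv2.INTER_CUBIC)
o=np.hstack([c,cv2.resize(w['pixels'][120:320,215:415],(400,400))])
cv2.imwrite('pics/h5.png',o)
print(proj(w,[.5735,.117,.157]))
E
```

```text
clock: 8.2
position: [0.574, 0.116, 0.173]
ee_rot: [0.079, 0.703, 0.078, -0.702]
contact_force: [0.2, 0.4, 0.0]
width: 0.0297
clock: 9.2
position: [0.5739, 0.116, 0.173]
ee_rot: [0.513, 0.487, 0.512, -0.487]
contact_force: [0.1, -1.0, -0.1]
width: 0.0299
clock: 10.2
position: [0.574, 0.116, 0.173]
ee_rot: [0.706, 0.042, 0.705, -0.042]
contact_force: [0.5, 0.2, -0.1]
width: 0.0297
t 10.2 p [0.574 0.116 0.173] q [ 8.100e-02  3.290e-01  1.577e+00 -1.000e-03  1.235e+00 -1.371e+00] xax [ 0.001 -0.001 -1.   ] jawyaw 83.2 F [ 0.48  0.21 -0.05] M [ 0.009 -0.041 -0.046] w 0.0297
delta cm [ 3.3   0.09 -0.06]
[[322.42091218 237.44847214]]
```

View pics/h5.png

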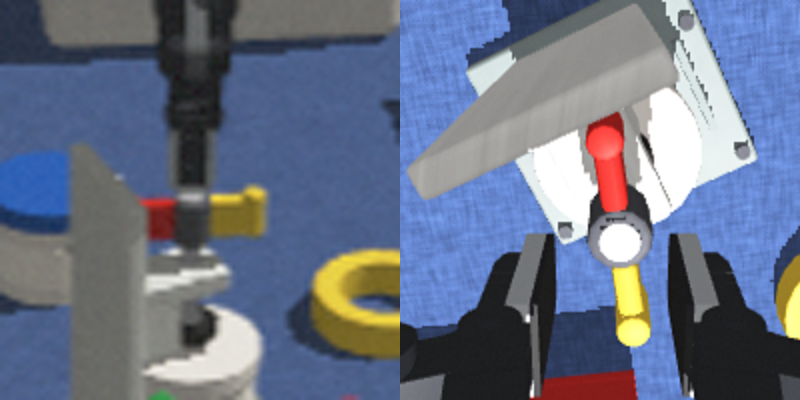

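The wings are square to the jaws, with red towards the plate and yellow outward, and the gap is clear. I'm descending for the second stroke.

```bash
python3 -m creep '{"delta_pos":[[1,0.05,0],[2,0.05,-0.03],[3,0.05,-0.03],[3.3,0.05,-0.03],[3.3,0.05,-0.03],[3.3,0.05,-0.03],[3.3,0.05,-0.03],[3.3,0.05,-0.03],[3.3,0.05,-0.03]],"dr":[[0,0,0],[0,0,0],[0,0,0],[0,0,0],[0.14,0,0],[0.28,0,0],[0.42,0,0],[0.56,0,0],[0.7,0,0]]}'
python3 -m creep '{"delta_pos":[[0,0,0],[0.02,0,0],[0.04,0,0],[0.06,0,0],[0.08,0,0],[0.09,0,0],[0.1,0,0],[0.11,0,0],[0.12,0,0],[0.13,0,0]],"dr":[[0.14,0,0],[0.28,0,0],[0.42,0,0],[0.56,0,0],[0.7,0,0],[0.84,0,0],[0.98,0,0],[1.12,0,0],[1.26,0,0],[1.4,0,0]]}'
python3 -m creep '{"delta_pos":[[0,0,0],[0.02,0,0],[0.04,0,0],[0.06,0,0],[0.08,0,0],[0.09,0,0],[0.1,0,0],[0.11,0,0],[0.12,0,0],[0.13,0,0]],"dr":[[0.14,0,0],[0.28,0,0],[0.42,0,0],[0.56,0,0],[0.7,0,0],[0.84,0,0],[0.98,0,0],[1.12,0,0],[1.26,0,0],[1.4,0,0]]}'
python3 -c "
from nav import *
rep([.5735,.117,.138])"
```

```text
clock: 11.2
position: [0.5731, 0.1177, 0.1388]
ee_rot: [0.646, 0.286, 0.647, -0.285]
contact_force: [-1.2, 3.0, -0.0]
width: 0.0299
clock: 12.2
position: [0.5747, 0.1179, 0.1379]
ee_rot: [0.311, 0.636, 0.311, -0.634]
contact_force: [2.3, 2.0, -1.2]
width: 0.0296
clock: 13.2
position: [0.5744, 0.1178, 0.1366]
ee_rot: [-0.172, 0.687, -0.171, -0.685]
contact_force: [1.7, 1.6, 0.7]
width: 0.0299
t 13.2 p [0.5744 0.1178 0.1366] q [8.300e-02 3.580e-01 1.629e+00 2.000e-03 1.152e+00 2.142e+00] xax [ 0.002  0.002 -1.   ] jawyaw -118.1 F [1.72 1.6  0.71] M [ 0.314 -0.246  0.05 ] w 0.0299
delta cm [-0.14  0.11  0.04]
```

```bash
python3 -m creep '{"delta_pos":[[0,0,0],[0.02,0,0],[0.04,0,0],[0.04,0,0],[0.04,0,0],[0.04,0,0],[-1.5,0,0],[-3,0,0],[-3.2,0,0],[-3.2,0,0]],"dr":[[0.14,0,0],[0.28,0,0],[0.45,0,0],[0.35,0,0],[0.2,0,0],[0.08,0,0],[0.05,0,0],[0.05,0,0],[-0.08,0,0],[-0.2,0,0]]}'
python3 -m creep '{"delta_pos":[[0,0,0],[0,0,0],[0,0,0],[0,0,0],[0,0,0],[0,0,0],[0,0,0],[0,0,0],[0,0,0],[0,0,0]],"dr":[[-0.14,0,0],[-0.28,0,0],[-0.42,0,0],[-0.56,0,0],[-0.7,0,0],[-0.84,0,0],[-0.98,0,0],[-1.12,0,0],[-1.26,0,0],[-1.4,0,0]]}'
python3 -m creep '{"delta_pos":[[0,0,0],[0,0,0],[0,0,0],[0,0,0],[0,0,0],[0,0,0],[0,0,0],[0,0,0],[0,0,0],[0,0,0]],"dr":[[-0.14,0,0],[-0.28,0,0],[-0.42,0,0],[-0.56,0,0],[-0.7,0,0],[-0.84,0,0],[-0.98,0,0],[-1.12,0,0],[-1.26,0,0],[-1.4,0,0]]}'
python3 -m creep '{"delta_pos":[[0,0,0],[0,0,0],[0,0,0],[0,0,0],[0,0,0]],"dr":[[-0.12,0,0],[-0.24,0,0],[-0.36,0,0],[-0.4,0,0],[-0.4,0,0]]}'
python3 - <<'E'
from nav import *
rep([.5735,.117,.137])
w=grab('wrist');b=grab('side')
c=cv2.resize(b['pixels'][115:195,300:380],(400,400),interpolation=cv2.INTER_CUBIC)
o=np.hstack([c,cv2.resize(w['pixels'][120:320,215:415],(400,400))])
cv2.imwrite('pics/h6.png',o)
print(proj(w,[.5735,.117,.154]))
E
```

```text
clock: 14.2
position: [0.5739, 0.117, 0.1692]
ee_rot: [-0.098, 0.701, -0.098, -0.7]
contact_force: [0.8, -1.2, 0.3]
width: 0.0301
clock: 15.2
position: [0.5733, 0.117, 0.1682]
ee_rot: [-0.376, -0.599, -0.376, 0.599]
contact_force: [-0.2, -0.6, 0.2]
width: 0.0301
clock: 16.2
position: [0.5733, 0.117, 0.1682]
ee_rot: [0.673, 0.215, 0.674, -0.216]
contact_force: [0.2, 0.7, 0.4]
width: 0.0298
clock: 16.7
position: [0.5733, 0.117, 0.1683]
ee_rot: [0.702, 0.079, 0.703, -0.08]
contact_force: [-0.2, 0.3, 0.3]
width: 0.0297
t 16.7 p [0.5733 0.117  0.1683] q [ 0.082  0.332  1.584  0.     1.226 -1.263] xax [-0.  0. -1.] jawyaw 77.1 F [-0.17  0.28  0.35] M [ 0.003 -0.052  0.01 ] w 0.0297
delta cm [3.13 0.01 0.02]
[[320.91721732 239.94287446]]
```

View pics/h6.png

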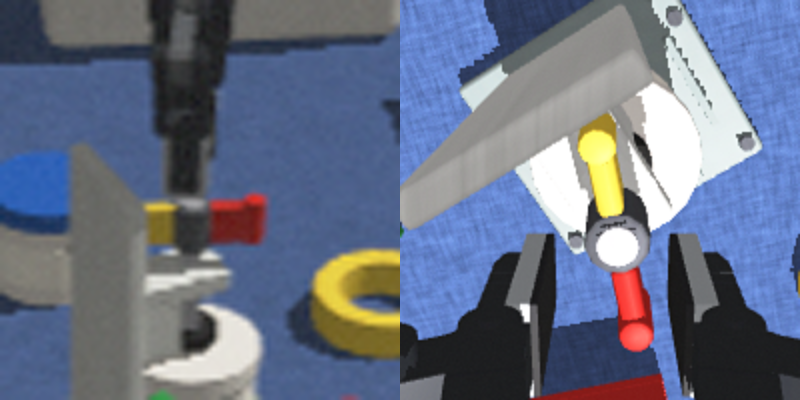

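The wings are again square to the jaws, now yellow towards the plate and red outward. I'm computing the screw angle from this view before the last stroke.

```bash
python3 - <<'E'
from nav import *
w=dict(np.load('wrist.npz'))
y=world(w,313.5,190,.155);r=world(w,332.5,287.5,.155);d=y-r
yaw=np.degrees(np.arctan2(d[1],d[0]));print(y,r,np.hypot(*d[:2]),yaw,np.radians((-162.9-yaw)%360)+4*np.pi)
E
```

```text
[0.5429378  0.11985277 0.155     ] [0.60552841 0.11687112 0.155     ] 0.06266158729186189 177.27265040209537 12.912423146786582
```

The screw is at about 12.9, leaving about 3.1 rad. I'll do a stroke of about 2.25 rad and then a short final one, to stay clear of the joint-6 limit.

```bash
python3 -m creep '{"delta_pos":[[1,0,0],[2,0,0],[2.8,0,0],[3,0,0],[3,0,0],[3,0,0],[3,0,0],[3,0,0],[3,0,0]],"dr":[[0,0,0],[0,0,0],[0,0,0],[0,0,0],[0.14,0,0],[0.28,0,0],[0.42,0,0],[0.56,0,0],[0.7,0,0]]}'
python3 -m creep '{"delta_pos":[[0,0,0],[0.02,0,0],[0.04,0,0],[0.06,0,0],[0.08,0,0],[0.09,0,0],[0.1,0,0],[0.11,0,0],[0.12,0,0],[0.13,0,0]],"dr":[[0.14,0,0],[0.28,0,0],[0.42,0,0],[0.56,0,0],[0.7,0,0],[0.84,0,0],[0.98,0,0],[1.12,0,0],[1.26,0,0],[1.4,0,0]]}'
python3 -m creep '{"delta_pos":[[0,0,0],[0.02,0,0],[0.03,0,0],[0.05,0,0],[0.06,0,0],[0.07,0,0],[0.08,0,0],[0.08,0,0]],"dr":[[0.14,0,0],[0.28,0,0],[0.42,0,0],[0.56,0,0],[0.7,0,0],[0.84,0,0],[0.98,0,0],[1.06,0,0]]}'
python3 -m creep '{"delta_pos":[[0,0,0],[0,0,0],[-0.7,0,0],[-2,0,0],[-3,0,0],[-3.2,0,0],[-3.2,0,0],[-3.2,0,0],[-3.2,0,0],[-3.2,0,0]],"dr":[[-0.12,0,0],[-0.24,0,0],[-0.34,0,0],[-0.34,0,0],[-0.34,0,0],[-0.44,0,0],[-0.58,0,0],[-0.72,0,0],[-0.86,0,0],[-1,0,0]]}'
python3 -m creep '{"delta_pos":[[0,0,0],[0,0,0],[0,0,0],[0,0,0],[0,0,0],[0,0,0],[0,0,0],[0,0,0],[0,0,0],[0,0,0]],"dr":[[-0.14,0,0],[-0.28,0,0],[-0.42,0,0],[-0.56,0,0],[-0.7,0,0],[-0.84,0,0],[-0.98,0,0],[-1.12,0,0],[-1.26,0,0],[-1.4,0,0]]}'
python3 -m creep '{"delta_pos":[[0,0,0],[0,0,0],[0,0,0],[0,0,0],[0,0,0],[0,0,0],[0,0,0],[0,0,0],[0,0,0],[0,0,0]],"dr":[[-0.14,0,0],[-0.28,0,0],[-0.42,0,0],[-0.56,0,0],[-0.7,0,0],[-0.84,0,0],[-0.98,0,0],[-1.12,0,0],[-1.26,0,0],[-1.3,0,0]]}'
python3 - <<'E'
from nav import *
rep([.5735,.117,.135])
w=grab('wrist');b=grab('side')
c=cv2.resize(b['pixels'][115:195,300:380],(400,400),interpolation=cv2.INTER_CUBIC)
o=np.hstack([c,cv2.resize(w['pixels'][120:320,215:415],(400,400))])
cv2.imwrite('pics/h7.png',o)
E
```

```text
clock: 17.7
position: [0.5732, 0.1179, 0.1384]
ee_rot: [0.631, 0.318, 0.632, -0.317]
contact_force: [-1.2, 2.9, -0.3]
width: 0.0299
clock: 18.7
position: [0.5749, 0.1178, 0.1375]
ee_rot: [0.279, 0.651, 0.279, -0.648]
contact_force: [2.6, 1.8, 0.6]
width: 0.0298
clock: 19.5
position: [0.5744, 0.1177, 0.1366]
ee_rot: [-0.088, 0.702, -0.087, -0.701]
contact_force: [1.9, 1.7, -0.2]
width: 0.0299
clock: 20.5
position: [0.5738, 0.117, 0.1695]
ee_rot: [0.263, 0.657, 0.262, -0.656]
contact_force: [-0.5, 0.2, -0.4]
width: 0.0298
clock: 21.5
position: [0.5738, 0.1171, 0.1694]
ee_rot: [0.624, 0.333, 0.623, -0.333]
contact_force: [-0.3, -0.5, 0.0]
width: 0.0302
clock: 22.5
position: [0.5738, 0.117, 0.1695]
ee_rot: [0.699, -0.111, 0.698, 0.111]
contact_force: [-0.1, -0.1, 0.0]
width: 0.0295
t 22.5 p [0.5738 0.117  0.1695] q [ 0.082  0.331  1.582  0.     1.227 -1.805] xax [ 0.001  0.    -1.   ] jawyaw 108.1 F [-0.12 -0.08  0.  ] M [-0.029 -0.007 -0.006] w 0.0295
delta cm [ 3.45  0.01 -0.03]
```

View pics/h7.png

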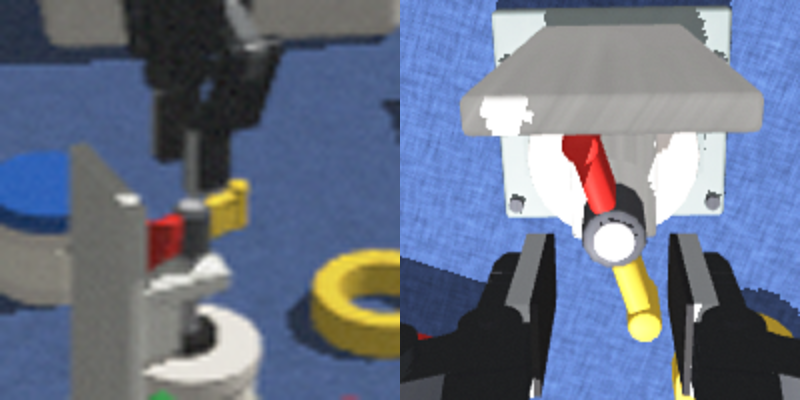

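The clamp is now square in the picture. Yellow is at about (645,325) from the hub at (613,242), so the screw is at about 15.3 with about 0.66 rad to go. Final short stroke, slower near the stop.

```bash
python3 -m creep '{"delta_pos":[[1,0,0],[2,0,0],[2.8,0,0],[3.3,0,0],[3.3,0,0],[3.3,0,0],[3.3,0,0],[3.3,0,0],[3.3,0,0]],"dr":[[0,0,0],[0,0,0],[0,0,0],[0,0,0],[0.1,0,0],[0.2,0,0],[0.3,0,0],[0.4,0,0],[0.5,0,0]]}'
for i in 1 2 3 ; do :; done
python3 -m creep '{"delta_pos":[[0,0,0],[0,0,0],[0,0,0],[0,0,0],[0,0,0],[0,0,0]],"dr":[[0.08,0,0],[0.16,0,0],[0.24,0,0],[0.32,0,0],[0.4,0,0],[0.4,0,0]]}'
python3 -c "
from nav import *
rep([.5735,.117,.138])"
python3 -m creep '{"delta_pos":[[0,0,0],[0,0,0],[0,0,0],[0,0,0],[0,0,0],[0,0,0]],"dr":[[0.06,0,0],[0.12,0,0],[0.18,0,0],[0.24,0,0],[0.3,0,0],[0.3,0,0]]}'
python3 -c "
from nav import *
rep([.5735,.117,.138])"
```

```text
clock: 23.5
position: [0.5733, 0.117, 0.135]
ee_rot: [0.704, 0.067, 0.704, -0.067]
contact_force: [-0.4, -0.1, -0.5]
width: 0.0299
clock: 24.1
position: [0.573, 0.1177, 0.1349]
ee_rot: [0.677, 0.204, 0.678, -0.204]
contact_force: [-0.1, 1.7, 0.1]
width: 0.0299
t 24.1 p [0.573  0.1177 0.1349] q [ 8.300e-02  3.590e-01  1.632e+00  1.000e-03  1.152e+00 -9.040e-01] xax [-0.001  0.001 -1.   ] jawyaw 56.5 F [-0.07  1.69  0.1 ] M [0.369 0.123 0.014] w 0.0299
delta cm [-0.31 -0.03  0.08]
clock: 24.7
position: [0.5741, 0.1179, 0.1357]
ee_rot: [0.639, 0.303, 0.639, -0.301]
contact_force: [1.9, 3.6, 0.7]
width: 0.0299
t 24.7 p [0.5741 0.1179 0.1357] q [ 0.083  0.359  1.63   0.002  1.151 -0.605] xax [ 0.002  0.002 -1.   ] jawyaw 39.4 F [1.85 3.64 0.73] M [ 0.632 -0.04   0.145] w 0.0299
delta cm [-0.23 -0.11  0.03]
```

```bash
python3 -m creep '{"delta_pos":[[0,0,0],[0,0,0],[0,0,0],[0,0,0],[0,0,0]],"dr":[[0.05,0,0],[0.1,0,0],[0.1,0,0],[0.1,0,0],[0.1,0,0]]}'
python3 -c "
from nav import *
rep()"
python3 -m creep '{"delta_pos":[[0,0,0],[0,0,0],[0,0,0],[0,0,0],[0,0,0]],"dr":[[0.05,0,0],[0.1,0,0],[0.15,0,0],[0.15,0,0],[0.15,0,0]]}'
python3 - <<'E'
from nav import *
rep()
w=grab('wrist')
h=cv2.cvtColor(w['pixels'],cv2.COLOR_BGR2HSV)[120:320,215:415]
cv2.imwrite('pics/h8.png',cv2.resize(w['pixels'][120:320,215:415],(500,500)))
E
```

```text
clock: 25.2
position: [0.5744, 0.1178, 0.1359]
ee_rot: [0.624, 0.334, 0.623, -0.333]
contact_force: [2.7, 4.7, 1.6]
width: 0.0299
t 25.2 p [0.5744 0.1178 0.1359] q [ 8.300e-02  3.580e-01  1.630e+00  1.000e-03  1.151e+00 -5.060e-01] xax [ 0.002  0.001 -1.   ] jawyaw 33.7 F [2.74 4.75 1.6 ] M [ 0.618 -0.191  0.14 ] w 0.0299
clock: 25.7
position: [0.5746, 0.1179, 0.136]
ee_rot: [0.597, 0.38, 0.596, -0.378]
contact_force: [3.4, 4.9, 1.5]
width: 0.0299
t 25.7 p [0.5746 0.1179 0.136 ] q [ 0.083  0.358  1.63   0.002  1.15  -0.356] xax [ 0.003  0.002 -1.   ] jawyaw 25.1 F [3.36 4.85 1.53] M [ 0.816 -0.164  0.228] w 0.0299
```

View pics/h8.png

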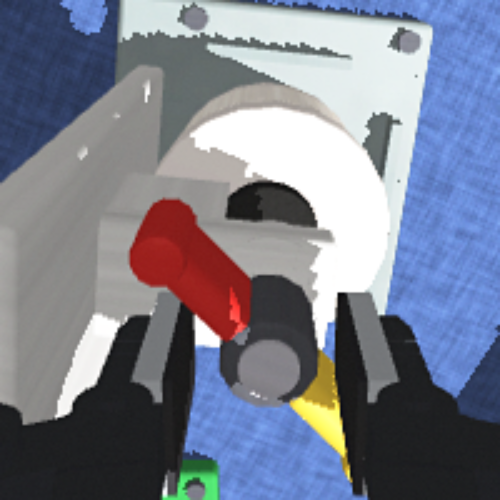

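Torque keeps rising as the wings wind up, which suggests the screw is at its stop. I'm releasing gently, lifting away, and measuring where the wings rest.

```bash
python3 -m creep '{"delta_pos":[[0,0,0],[0,0,0],[0,0,0],[0,0,0],[0,0,0],[0,0,0],[-1,0,0],[-2.5,0,0],[-4,0,0],[-4,0,0]],"dr":[[-0.1,0,0],[-0.2,0,0],[-0.3,0,0],[-0.45,0,0],[-0.6,0,0],[-0.75,0,0],[-0.85,0,0],[-0.85,0,0],[-0.85,0,0],[-0.85,0,0]]}'
python3 -m creep '{"delta_pos":[[0,0,0],[0,0,0],[0,0,0],[0,0,0],[0,0,0]],"dr":[[-0.14,0,0],[-0.28,0,0],[-0.42,0,0],[-0.56,0,0],[-0.56,0,0]]}'
python3 - <<'E'
from nav import *
rep()
w=grab('wrist');b=grab('side')
c=cv2.resize(b['pixels'][115:195,300:380],(400,400),interpolation=cv2.INTER_CUBIC)
o=np.hstack([c,cv2.resize(w['pixels'][120:320,215:415],(400,400))])
cv2.imwrite('pics/h9.png',o)
E
```

```text
clock: 26.75
position: [0.5741, 0.1162, 0.1771]
ee_rot: [0.701, 0.1, 0.699, -0.1]
contact_force: [-0.1, 0.2, 0.1]
width: 0.0301
clock: 27.25
position: [0.5725, 0.1164, 0.1744]
ee_rot: [0.7, -0.097, 0.701, 0.097]
contact_force: [-0.4, 0.7, -0.0]
width: 0.03
t 27.25 p [0.5725 0.1164 0.1744] q [ 8.200e-02  3.270e-01  1.575e+00 -1.000e-03  1.242e+00 -1.764e+00] xax [-0.002 -0.001 -1.   ] jawyaw 105.8 F [-0.38  0.67 -0.01] M [0.017 0.01  0.   ] w 0.03
```

View pics/h9.png

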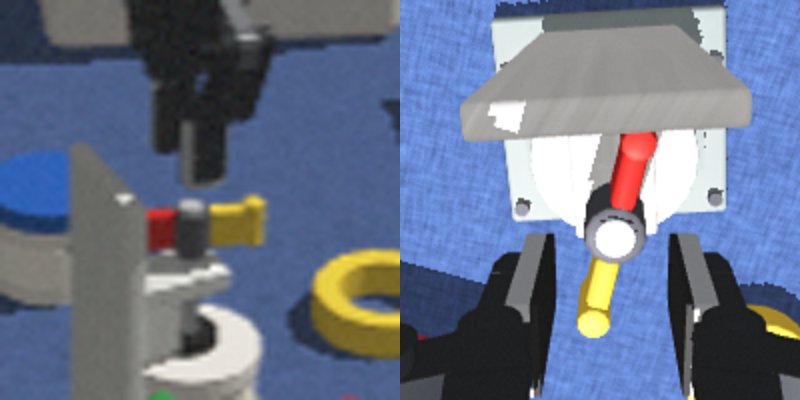

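Yellow now rests at (593,322) and red at (640,142), about 16.6° past the clamp's −x axis once the clamp's 2° tilt in the view is allowed for. That gives a screw angle of about 16.0. I'm taking the hand well away, then doing a last check of the scene.

```bash
python3 -m creep '{"delta_pos":[[-3,0,0],[-6,0,0],[-9,0,0],[-10,0,0],[-10,4,0],[-10,8,0],[-10,12,0],[-10,15,0],[-10,15,0],[-10,15,0]],"dr":[[0,0,0],[0,0,0],[0,0,0],[0,0,0],[0,0,0],[0,0,0],[0,0,0],[0,0,0],[0,0,0],[0,0,0]]}'
python3 - <<'E'
from nav import *
rep()
a0=dict(np.load('top.npz'));b0=dict(np.load('side.npz'))
a=grab('top');b=grab('side');w=grab('wrist')
cv2.imwrite('pics/f.png',np.vstack([np.hstack([cv2.resize(a['pixels'][130:300,180:440],(520,340)),np.zeros((340,280,3),np.uint8)]),np.hstack([cv2.resize(b['pixels'][80:360,200:520],(280,245)),cv2.resize(w['pixels'],(392,245)),np.zeros((245,128,3),np.uint8)])]))
y=cv2.cvtColor(a['pixels'],cv2.COLOR_BGR2HSV)
E
```

```text
clock: 28.35
position: [0.5321, 0.2613, 0.2743]
ee_rot: [0.7, -0.098, 0.701, 0.097]
contact_force: [0.4, -0.1, 0.4]
width: 0.0296
t 28.35 p [0.5321 0.2613 0.2743] q [ 3.400e-01  2.840e-01  1.387e+00 -1.000e-03  1.472e+00 -1.507e+00] xax [-0.002 -0.002 -1.   ] jawyaw 105.8 F [ 0.37 -0.07  0.35] M [0.015 0.015 0.072] w 0.0296
```

```bash
python3 - <<'E'
from nav import *
a=dict(np.load('top.npz'));h=cv2.cvtColor(a['pixels'],cv2.COLOR_BGR2HSV)[165:205,255:285]
P={}
for n,lo,hi in(('yel',18,35),('red',0,8)):
    m=(h[...,0]>=lo)&(h[...,0]<=hi)&(h[...,1]>110)&(h[...,2]>70);v,u=np.nonzero(m)
    print(n,len(u)); P[n]=world(a,u.mean()+255,v.mean()+165,.15) if len(u) else None
print(P)
d=P['yel']-P['red'];yaw=np.degrees(np.arctan2(d[1],d[0]));print(yaw,'screw',np.radians((-162.9-yaw)%360)+4*np.pi)
# lid blobs
H=cv2.cvtColor(a['pixels'],cv2.COLOR_BGR2HSV)
for n,px in dict(blue=(207,211),green=(431,213),tape=(223,150),scraper=(243,267),marker=(395,272),loupe=(400,152)).items():
    print(n,a['pixels'][px[1],px[0]],world(a,*px).round(3))
E
python3 -c "
from rig import manip
manip.sign_off()"
```

```text
yel 32
red 38
{'yel': array([0.59884219, 0.12031663, 0.15      ]), 'red': array([0.55343225, 0.11826284, 0.15      ])}
2.589587104243954 screw 15.961217748803753
blue [214 116  65] [0.519 0.298 0.065]
green [109 181  82] [ 0.512 -0.317  0.064]
tape [ 83 187 214] [0.702 0.267 0.019]
scraper [ 61 115 207] [0.367 0.204 0.01 ]
marker [199 103  55] [ 0.352 -0.221  0.018]
loupe [241 242 238] [ 0.688 -0.24   0.044]
the job is handed in; nothing more can be done
```

The screw is home by my measurements, and I handed the job in at about 28.4 s. It gave no verdict. I straddled the hub with the fingers about 30 mm apart and pushed the wings clockwise in four strokes, backing off and lifting between them. At the stop I wound the wings up about 0.4 rad, then released and took the hand away.

- **Screw angle at rest:** the wrist view gave about 16.0 rad and the last top view about 15.96; more than 15.75 was required.
- **Force and torque:** torque rose steadily at the stop to about 0.23 N m. The wrist force stayed under about 7 N in every reading and was near zero after release.
- **Other things:** a colour and depth spot check at each loose thing's original pixel in the top view found it still in its place.
- **Not checked:** I could not read the pad's force on the lid, so I infer it from the screw angle. The last overview picture was refused because I had used all 12 views, so the final check was by numbers only.

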